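# Dock the blue parts tray at the soldering bench

### The job

Reach behind the far lip of the blue parts tray, drag it towards you between the rails of the dock and press it home until the yellow jaws snap shut behind its tongue, so that it stays held against the red sprung buffers when you let go. Be gentle: never push the tray with more than 22 N, do not tip or lift it or spill what is in it, and leave everything else on the bench alone.

Things in the scene. Friction and masses are not known exactly. Their poses are not given: they have to be found in the camera images.
- tray: Loose blue parts tray, 140 (x) x 130 (y) x 40 mm high, 0.5 to 0.75 kg, flat on the table. Origin: centre of its underside; x points to its far end, z up. Near part: open well (walls 4 mm) with two small parts in it. Far 92 mm: closed compartment with coloured labels on its flat top, too wide to grip: hook it from behind. At start it stands 5 to 11 cm short of the rails, a little skew.
- lip (a point): Middle of the outer top edge of the tray's far lip, at tray (80, 0, 40) mm; axes as the tray's. The lip runs all along the far end (130 mm), 6 mm thick (z 34 to 40 mm), and juts out 10 mm from the far wall. The bench behind it is free for 90 mm.
- head (a point): Middle of the top of the T head of the tray's steel tongue, at tray (-105, 0, 31) mm. The tongue (10 mm wide, z 22 to 30 mm) juts from the middle of the near end; its T head is 4 mm thick (x -107 to -103 mm), 26 mm wide and 10 mm high. The jaws snap shut behind this head.
- dock: Fixed dock. Origin: on the table midway between its rails; x points along them to the mouth, away from the robot. Aluminium rails 30 mm high, inside faces at y = +-68 mm, from x = -180 to 10 mm. Between them a black stop is clamped anywhere in 40 mm of travel (not measured: feel or see it), bearing buffers and jaws. Caught tray: origin at dock y = 0, x = 0 to 40 mm, axes parallel.
- mouth (a point): Middle of the dock's mouth, at dock (54, 0, 30) mm; axes as the dock's. From the rails' ends (x = 10 mm) two orange guides, 30 mm high, flare out to y = +-102 mm here.
- buffer (a joint): How far the two red sprung buffer pads on the stop are pushed in, m: 0 free, 0.008 tray caught, 0.0105 rigid end, 2.5 mm past caught (force then climbs steeply). Spring 0.55 N/mm, 1.1 N at first touch. Sliding the tray takes up to 6 N; the whole push is some 6 to 13 N until the jaws snap, and 15 N at the rigid end is safe. On release the buffers push the tray back onto the jaws, which hold it.
- jaw_left (a joint): How far the left (dock +y) one of the catch's two yellow sprung jaws is spread, m: 0 shut, about 0.0055 as the tongue's head passes. Between the buffers; their ramped faces open towards the mouth. The head meets the ramps some 12 mm before the caught place; just past that place both snap shut behind it and the push eases a little.
- jaw_right (a joint): The same for the right (dock -y) jaw: 0 shut, growing as it is spread. Springs 0.5 N/mm each.
- solder_spool: White solder spool, 32 mm diameter, 25 mm high, lying in the tray's well; origin at the centre of its underside.
- terminal_block: Green terminal block, 22 x 34 x 18 mm, lying in the tray's well; origin at the centre of its underside.
- jar: Bystander: amber glass jar, 64 mm diameter, 85 mm high, beside the dock; origin at the centre of its underside.
- tip_cleaner: Bystander: round brass tip-cleaner tin, 66 mm diameter, 52 mm high, on the other side of the dock; origin at the centre of its underside.
- screwdriver: Bystander: screwdriver with orange handle, lying on the bench.
- meter: Bystander: yellow test meter, 130 x 75 x 35 mm, lying on the bench; origin at the centre of its underside.
- tape_roll: Bystander: roll of orange tape, 90 mm diameter, 25 mm high, origin at the centre of its underside.
- wire_spool: Bystander: green wire spool, 70 mm diameter, 40 mm high, origin at the centre of its underside.
Things that resemble listed ones, but are neither listed nor needed, are in the scene too. Of the things that look like the solder_spool, take the one that is nearest to the robot's base at the start.

How it is judged:
By the outcome, as a careful person would: the job done as asked, in the order asked, and still so for the second after the job is handed in, with the robot touching nothing.
It also fails if it takes over 58 s, if anything falls off the work surface, if the arm or the gripper's body presses on something with over 40 N, if the wrist force passes 120 N, or if a joint passes its speed limit or range.

### The arm

A 6-joint arm with a two-finger parallel gripper is mounted at the origin on the work surface. World frame = base frame: x ahead of the robot, y to its left, z up, the work surface at z = 0. Lengths are in m, angles in rad, forces in N, time in s.
With the tool pointing down it reaches from about 0.4 to 0.825 m from the base axis. Payload 7 kg.
Tool frame: the origin (TCP) lies at the very end of the fingers, on their centre line; the grasp point (between the pads) lies 19 mm behind it (arm.grip_point_offset is the distance from the TCP to the grasp point, in m); z points along the fingers, y is the line along which they close (so a half turn about z gives the same grasp; the last joint's range is limited). The gripper opens to 85 mm and grips with 20 to 120 N. Pads are 22 mm wide; open, the fingers measure 114 mm over their backs; the gripper's body (76 mm by 85 mm) begins 54 mm behind the grasp point. The pads swing forward as they close: fully open they stand 13 mm farther back than shut.
Start: joints at [-0.943, 0.359, 0.012, 0, -1.224, -0.288], TCP at [0.225, -0.636, 0.231] pointing down, gripper open.
Joint ranges: [-3.07, 3.07], [-1.43, 2.12], [-1.02, 1.25], [-3.03, 1.67], [-3.05, -0], [-3.03, 3.03]. Speed limits (rad/s): [2.39, 2.39, 3.01, 3.14, 3.14, 3.14].

### API

Orientations are given as a unit quaternion [w, x, y, z].
In Python, from cell import arm gives the robot as it stands. The module is installed in compiled form; this text tells all that it offers. Calls block until the motion is done:
- arm.move_ptp(position, orientation): joint-space move of the TCP to a pose.
- arm.movel(position, frame=None, max_speed=0.15): straight line of the TCP; frame=None keeps the orientation; max_speed is the mean speed in m/s.
- arm.move_joints(angles): joint-space move.
- arm.set_gripper(opening, grasp_force=None): opening from 0.0 (shut) to 1.0 (fully open); grasp_force is the grip in N (None keeps the last); returns when the fingers have stopped.
- arm.dwell(seconds).
- arm.solve_ik(position, orientation): joint angles nearest the present ones, or None.
- arm.capture(name): name is "side" or "top" or "wrist"; returns a dict with "img" (420x560x3 uint8, red, green, blue), "z_map" (420x560 float32, m along the optical axis (not along the pixel's ray), 0 where there is no reading), "camera_matrix" (3x3 intrinsics, pixels), "camera_from_world" (4x4, takes a point from world to camera coordinates). Camera axes: x right, y up, looking along -z (the intrinsics and any distortion apply to the point x, -y, -z); pixel columns grow to the right and rows downward; lengths in m; the calibration is good to about 2 mm. A picture is of the moment at which its call begins.
A pose or a line that the arm cannot do raises arm.PlanningError and nothing moves.
- arm.close_job(): hands the job in; it is judged then, once.
Trained networks look in a picture, given as the dict that the camera call returned (one of the last four; its "shot" number tells which), for a name from the list of things; names that differ only in an ending like _2 or _b are one class to them, and where a whole thing is asked for, a point or a joint stands for the part that bears it (a point fixed in the world has none). Each returns a list of dicts, best first, with "score" (0 to 1); they miss things now and then, are a little off and sometimes report something else, mostly with a low value. They report only what shows in the picture. A call takes as long as a camera call. They do not tell look-alikes from the thing itself.
- arm.outline_of(picture, thing): "region" (420x560 bool, what is visible of it) and "point" ([column, row] in pixels, amid what is visible of it).
- arm.landmark_of(picture, thing): "point" ([column, row] in pixels: a listed point, or the origin of a listed thing).
Readings, each from a call of its own:
- arm.current_clock(): time.
- arm.current_q(): joint angles.
- arm.current_joint_vel(): joint speeds.
- arm.current_tau(): joint torques, N m.
- arm.current_tool_pos(): TCP position.
- arm.current_eef_rot(): TCP orientation.
- arm.current_wrist_force(): force on the tool from outside, world axes, zero at the start.
- arm.current_ft_torque(): the same for the moment, N m.
- arm.current_gripper_width(): opening from 0.0 (shut) to 1.0 (fully open).
- arm.current_finger_force(): force on a finger pad.
Only numpy, scipy, OpenCV 4.12 (cv2) and the standard library are available. Lean on these libraries where they do the work, as an engineer would, in place of code of your own. Each camera call takes 0.05 s, during which the arm holds its last target. There are 200 camera calls.

## Working session

There is one attempt and no reset: what is moved stays moved. The work goes in short steps, each a Python script; the robot and the scene stay as the last script left them, time stands still between calls to the robot, and variables do not carry over. Pictures are saved under pics/ and viewed, at most 10 in all, crops included, and the job is handed in when it is done.

```bash
mkdir -p pics
cat > h.py <<'E'
import numpy as np, cv2
from cell import arm
def unproj(c,uv,z=None,h=None):
    K=c["camera_matrix"];T=np.linalg.inv(c["camera_from_world"])
    u,v=uv
    if isinstance(z,(int,float,np.floating)) or h is None:
        if z is None: z=c["z_map"][int(round(v)),int(round(u))]
        d=np.array([(u-K[0,2])/K[0,0],-(v-K[1,2])/K[1,1],-1])*z
        return T[:3,:3]@d+T[:3,3]
    d=T[:3,:3]@np.array([(u-K[0,2])/K[0,0],-(v-K[1,2])/K[1,1],-1]);o=T[:3,3]
    return o+d*(h-o[2])/d[2]
def proj(c,p):
    q=c["camera_from_world"]@np.append(p,1);K=c["camera_matrix"]
    return np.array([K[0,0]*q[0]/-q[2]+K[0,2],K[1,1]*-q[1]/-q[2]+K[1,2]])
def save(c,n): cv2.imwrite(f"pics/{n}.png",c["img"][:,:,::-1])
E
python3 - <<'E'
from h import *
np.set_printoptions(precision=4,suppress=True)
for n in("top","side"):
    c=arm.capture(n);save(c,n+"1")
    print(n,np.linalg.inv(c["camera_from_world"])[:3,3],[k for k in c])
    for t,h in(("tray",0),("lip",.04),("head",.031),("dock",0),("mouth",.03),("solder_spool",0),("terminal_block",0),("jar",0),("tip_cleaner",0)):
        for r in arm.landmark_of(c,t)[:3]:
            print(t,round(r["score"],2),np.round(r["point"]),unproj(c,r["point"],h=h))
print(arm.current_clock(),arm.current_wrist_force())
E
```

```text
top [ 0.2888 -0.0103  1.1267] ['img', 'z_map', 'camera_matrix', 'camera_from_world', 'shot']
tray 0.64 [277. 170.] [ 0.6382 -0.0037  0.    ]
lip 0.84 [274. 138.] [0.7147 0.004  0.04  ]
head 0.68 [270. 205.] [0.5336 0.0143 0.031 ]
solder_spool 0.52 [230. 159.] [0.6706 0.1236 0.    ]
solder_spool 0.51 [258. 184.] [0.5984 0.0483 0.    ]
solder_spool 0.42 [203. 163.] [0.6614 0.1972 0.    ]
terminal_block 0.59 [281. 181.] [ 0.6062 -0.0149  0.    ]
jar 0.82 [212. 216.] [0.5129 0.1691 0.    ]
tip_cleaner 0.73 [348. 256.] [ 0.4029 -0.1848  0.    ]
tip_cleaner 0.17 [143. 259.] [0.4029 0.347  0.    ]
side [-0.1779  0.6705  0.8826] ['img', 'z_map', 'camera_matrix', 'camera_from_world', 'shot']
tray 0.59 [239. 207.] [ 0.6231 -0.004   0.    ]
tray 0.51 [134. 270.] [0.6195 0.3288 0.    ]
lip 0.71 [215. 179.] [ 0.7234 -0.0058  0.04  ]
head 0.78 [258. 220.] [0.5249 0.017  0.031 ]
dock 0.96 [272. 230.] [ 0.4955 -0.007   0.    ]
solder_spool 0.66 [167. 232.] [0.6728 0.1974 0.    ]
solder_spool 0.56 [231. 219.] [0.6021 0.0428 0.    ]
solder_spool 0.53 [196. 221.] [0.6573 0.1178 0.    ]
terminal_block 0.58 [252. 214.] [ 0.5781 -0.01    0.    ]
jar 0.83 [214. 260.] [0.5151 0.1715 0.    ]
tip_cleaner 0.93 [341. 216.] [ 0.4091 -0.1831 -0.    ]
1.0 [ 0.3712 -0.3543  0.6674]
```

Run:
```python
import cv2
a=cv2.imread("pics/top1.png");cv2.imwrite("pics/top1c.png",cv2.resize(a[110:310,160:400],None,fx=3.3,fy=3,interpolation=2) if 0 else cv2.resize(a[110:300,170:400],None,fx=3.1,fy=3.1,interpolation=2))
```

```text
(no output)
```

View pics/top1c.png

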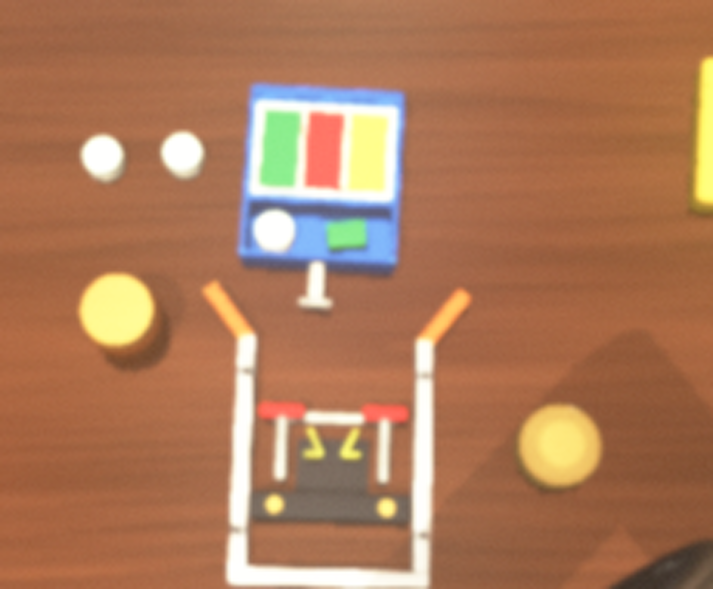

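View pics/side1.png

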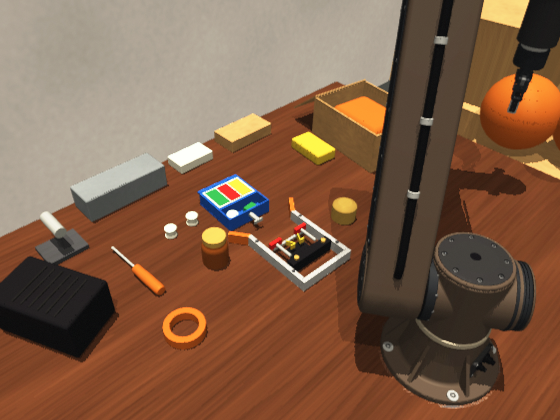

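The top crop shows the tray (crop 325,175), with its tongue head at (315,300), and the dock below it with guides at (210,290) and (465,295), red buffers at row 410 and yellow jaws. Candidates for solder_spool, in full-image pixels: (258,184) in the well, and two decoys outside at (230,159) and (203,163). The one in the well is right: it's nearest the base and I only leave it in place. There is only one blue tray. Next is a closer wrist view.

Run:
```python
from h import *
np.set_printoptions(precision=4,suppress=True)
print(arm.current_eef_rot())
# tool z down, tool y along world y: candidates
from scipy.spatial.transform import Rotation as R
for p in ([.56,0,.30],[.5,0,.33]):
  for q in ([0,1,0,0],[0,0,1,0]):
    print(p,q,arm.solve_ik(p,q))
q=None
for qq in ([0,1,0,0],[0,0,1,0]):
    s=arm.solve_ik([.74,0,.01],qq); print(s)
    if s is not None and q is None and abs(s[5])<2.7: q=qq
print(q)
arm.move_ptp([.54,0,.33],q)
print(arm.current_clock(),arm.current_q())
c=arm.capture("wrist");save(c,"w1");print(np.linalg.inv(c["camera_from_world"])[:3])
for t,h in(("tray",0),("lip",.04),("head",.031),("dock",0),("mouth",.03)):
    for r in arm.landmark_of(c,t)[:2]:
        print(t,round(r["score"],2),np.round(r["point"]),unproj(c,r["point"],h=h))
```

```text
[ 0.     -0.1691  0.9856 -0.    ]
[0.56, 0, 0.3] [0, 1, 0, 0] [ 0.3496  0.1314 -0.1347  0.     -1.3047  1.2212]
[0.56, 0, 0.3] [0, 0, 1, 0] [ 0.3496  0.1314 -0.1347  0.     -1.3047 -1.9204]
[0.5, 0, 0.33] [0, 1, 0, 0] [ 0.3937  0.014  -0.1969  0.     -1.3599  1.1771]
[0.5, 0, 0.33] [0, 0, 1, 0] [ 0.3937  0.014  -0.1969  0.     -1.3599 -1.9645]
[ 0.2622  0.6404 -0.0574  0.     -0.873   1.3086]
[ 0.2622  0.6404 -0.0574  0.     -0.873  -1.833 ]
[0, 1, 0, 0]
3.5417 [ 0.362   0.0852 -0.1214  0.0001 -1.3645  1.2074]
[[-0.0018  0.9612  0.2758  0.6101]
 [-1.     -0.0019 -0.     -0.0003]
 [ 0.0005 -0.2758  0.9612  0.4734]]
tray 0.58 [281. 104.] [0.6378 0.0022 0.    ]
lip 0.97 [283.  40.] [ 0.7154 -0.0009  0.04  ]
lip 0.55 [253. 136.] [0.5925 0.0428 0.04  ]
head 0.68 [274. 180.] [0.5263 0.0138 0.031 ]
```

View pics/w1.png

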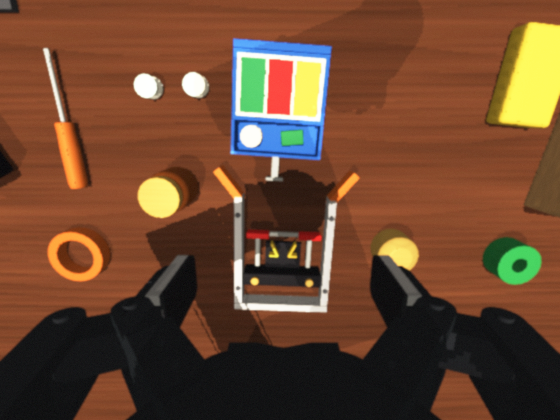

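The wrist picture shows the tray (centre 281,100), slightly skewed, with its tongue head at (274,180). The dock rails are at columns 239 and 330 (rows 195–305), the guides at (228,182) and (345,187), the buffers at row 236 and the jaws at (282,250).

```bash
cat >> h.py <<'E'
def cloud(c):
    K=c["camera_matrix"];T=np.linalg.inv(c["camera_from_world"]);z=c["z_map"]
    v,u=np.mgrid[:z.shape[0],:z.shape[1]]
    d=np.stack([(u-K[0,2])/K[0,0]*z,-(v-K[1,2])/K[1,1]*z,-z],-1)
    return d@T[:3,:3].T+T[:3,3]
def measure(c):
    P=cloud(c);hsv=cv2.cvtColor(c["img"],cv2.COLOR_RGB2HSV);ok=c["z_map"]>0
    x,y,z=P[...,0],P[...,1],P[...,2];H,S,V=hsv[...,0],hsv[...,1],hsv[...,2]
    box=(abs(y)<.14)&(x>.3)&(x<.8)&ok
    out={}
    m=box&(H>100)&(H<130)&(S>120)&(z>.03)&(z<.05)
    r=cv2.minAreaRect(P[m][:,:2].astype(np.float32));out["tray"]=(r,P[m][:,2].mean(),m.sum())
    m=box&(S<70)&(V>90)&(z>.02)&(z<.04)&(x<.52)
    for n,s in(("L",1),("R",-1)):
        k=m&(s*y>.05)&(x>.38)
        if k.sum()<20: continue
        pts=P[k]; a=np.polyfit(pts[:,0],pts[:,1],1); res=pts[:,1]-np.polyval(a,pts[:,0])
        out[n]=(a,np.percentile(res,[2,98]),pts[:,0].min(),pts[:,0].max(),pts[:,2].mean())
    m=box&((H<6)|(H>174))&(S>130)&(x<.52)&(z>.01)
    out["buf"]=P[m].mean(0),P[m][:,0].max(),P[m][:,1].min(),P[m][:,1].max(),m.sum()
    return out
E
python3 - <<'E'
from h import *
np.set_printoptions(precision=4,suppress=True)
for n in("wrist","top"):
    c=arm.capture(n)
    for k,v in measure(c).items(): print(n,k,v)
    for r in arm.outline_of(c,"dock")[:1]: print(r["score"],r["region"].sum())
    P=cloud(c);hsv=cv2.cvtColor(c["img"],cv2.COLOR_RGB2HSV)
    m=(hsv[...,0]>5)&(hsv[...,0]<20)&(hsv[...,1]>190)&(hsv[...,2]>120)&(P[...,2]>.022)&(P[...,2]<.04)&(P[...,0]<.56)
    for s in(1,-1):
        k=m&(s*P[...,1]>.05)&(s*P[...,1]<.13); print("guide",P[k].min(0),P[k].max(0),k.sum())
E
```

```text
wrist tray (((0.6376215815544128, 0.00561271607875824), (0.12967409193515778, 0.15003232657909393), 86.027099609375), np.float64(0.04084391482482604), np.int64(2342))
wrist L (array([-0.0458,  0.0918]), array([-0.0053,  0.0058]), np.float64(0.380707165156716), np.float64(0.49983834352607476), np.float64(0.0306739926805847))
wrist R (array([-0.0395, -0.0572]), array([-0.0064,  0.0051]), np.float64(0.3801719327694147), np.float64(0.49324278091128004), np.float64(0.030460378335677628))
wrist buf (array([ 0.4374, -0.001 ,  0.0326]), np.float64(0.4428982523953698), np.float64(-0.060845728115135396), np.float64(0.05824920654918916), np.int64(386))
0.84 7774
guide [0.5029 0.066  0.0226] [0.5453 0.1034 0.0326] 74
guide [ 0.4928 -0.1156  0.0222] [ 0.5368 -0.0743  0.0336] 152
top tray (((0.5879117846488953, 0.006732534617185593), (0.12445790320634842, 0.05255967378616333), 86.97904968261719), np.float64(0.0388691851882692), np.int64(134))
top L (array([-0.043,  0.09 ]), array([-0.0057,  0.006 ]), np.float64(0.3804726586139636), np.float64(0.5012984145070174), np.float64(0.03047256816738961))
top R (array([-0.0427, -0.0573]), array([-0.0055,  0.0055]), np.float64(0.3809972860491943), np.float64(0.4910622344907412), np.float64(0.030047424764887316))
top buf (array([ 0.4417, -0.0007,  0.0668]), np.float64(0.5055208390068131), np.float64(-0.060082808673728214), np.float64(0.05654075065967001), np.int64(133))
0.59 2723Traceback (most recent call last):
  File "<stdin>", line 10, in <module>
    return umr_minimum(a, axis, None, out, keepdims, initial, where)
ValueError: zero-size array to reduction operation minimum which has no identity
```

```bash
cat >> h.py <<'E'
from scipy.spatial.transform import Rotation as R
def quat(yaw):
    q=(R.from_euler("z",yaw)*R.from_quat([1,0,0,0])).as_quat(); return [q[3],q[0],q[1],q[2]]
DY=-.0428; DO=np.array([.486,.0168-.0428*.486]); DX=np.array([np.cos(DY),np.sin(DY)]); DN=np.array([-DX[1],DX[0]])
def dock2w(x,y): return DO+x*DX+y*DN
def w2dock(p): d=np.asarray(p)[:2]-DO; return d@DX,d@DN
def force(b): return np.asarray(arm.current_wrist_force())-b
E
python3 - <<'E'
from h import *
np.set_printoptions(precision=4,suppress=True)
yaw=-.0693;ux=np.array([np.cos(yaw),np.sin(yaw)]);o=np.array([.6326,.0060])
print("tray in dock",w2dock(o))
p=lambda d:o+ux*(.08+d)
q=quat(yaw)
arm.set_gripper(.75)
arm.move_ptp([*p(.045),.14],q)
arm.movel([*p(.045),.008],None,.12)
arm.dwell(.2)
b=np.asarray(arm.current_wrist_force());np.save("b.npy",b)
print(arm.current_clock(),b,arm.current_tool_pos(),arm.current_eef_rot(),q)
d=.045
while d>.006:
    d-=.002 if d<.03 else .004
    arm.movel([*p(d),.008],None,.04)
    f=force(b)
    if np.linalg.norm(f[:2])>1.0: break
print("contact",d,f,arm.current_tool_pos(),arm.current_clock())
c=arm.capture("side");save(c,"s2")
c=arm.capture("top");cv2.imwrite("pics/t2.png",cv2.resize(c["img"][100:290,180:380,::-1],None,fx=3,fy=3))
E
```

```text
tray in dock (np.float64(0.1460378430538408), np.float64(0.01626420600034872))
6.95 [-0.8756  0.1569  0.0671] [ 0.7577 -0.0026  0.0088] [-0.0002  0.9994 -0.0346  0.0006] [np.float64(0.0), np.float64(0.9993997488098625), np.float64(-0.034643066821282105), np.float64(0.0)]
contact 0.040999999999999995 [ 0.9525 -0.456   0.4727] [ 0.7531 -0.0023  0.0082] 7.2
```

View pics/s2.png

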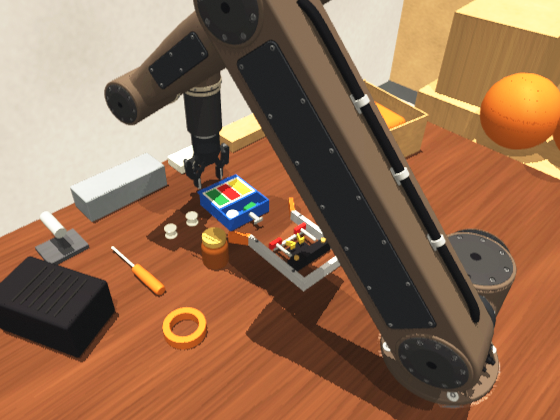

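The fingers stand behind the far lip (about 205,175), not yet touching; the ~1 N was motion noise. I'll re-zero and continue.

Run:
```python
from h import *
np.set_printoptions(precision=3,suppress=True)
arm.dwell(.3)
b=np.mean([np.asarray(arm.current_wrist_force()) for _ in range(1)],0)
for _ in range(4): arm.dwell(.05); b=b*.8+.2*np.asarray(arm.current_wrist_force())
np.save("b.npy",b);print(b)
yaw=-.0693;ux=np.array([np.cos(yaw),np.sin(yaw)]);o=np.array([.6326,.0060])
p=lambda d:o+ux*(.08+d)
d=.041;L=[]
while d>.004:
    d-=.003
    arm.movel([*p(d),.008],None,.03); arm.dwell(.05)
    f=force(b);L.append((round(d,3),*np.round(f,1)))
    if f[:2]@ux>2.2: break
for l in L: print(l)
arm.dwell(.2);print(force(b),arm.current_tool_pos(),arm.current_clock())
for n in("top","side"):
    c=arm.capture(n)
    for r in arm.landmark_of(c,"lip")[:1]: print(n,r["score"],unproj(c,r["point"],h=.04))
```

```text
[ 0.332  0.198 -0.061]
(0.038, np.float64(-0.6), np.float64(-0.3), np.float64(0.2))
(0.035, np.float64(-0.6), np.float64(-0.4), np.float64(0.6))
(0.032, np.float64(0.3), np.float64(-0.3), np.float64(-0.0))
(0.029, np.float64(0.1), np.float64(-0.9), np.float64(0.8))
(0.026, np.float64(0.4), np.float64(-1.1), np.float64(0.8))
(0.023, np.float64(-1.8), np.float64(0.1), np.float64(-0.5))
(0.02, np.float64(-1.0), np.float64(-0.1), np.float64(-0.3))
(0.017, np.float64(-1.0), np.float64(-0.2), np.float64(0.4))
(0.014, np.float64(0.3), np.float64(-0.5), np.float64(-0.8))
(0.011, np.float64(-0.0), np.float64(-0.6), np.float64(0.8))
(0.008, np.float64(3.4), np.float64(-0.3), np.float64(-0.9))
[ 2.923 -0.151 -0.519] [ 0.721 -0.     0.008] 11.3
top 0.93 [ 0.711 -0.005  0.04 ]
side 0.96 [ 0.709 -0.003  0.04 ]
```

```bash
cat >> h.py <<'E'
def tool_for(x,y,yaw,d=.009):  # tray pose in dock coordinates (yaw relative to dock) -> tool xy, quat
    o=dock2w(x,y);a=yaw+DY
    return o+np.array([np.cos(a),np.sin(a)])*(.08+d),quat(a)
def drag(a,b_,step=.004,speed=.04,flim=14,b=None):
    a=np.array(a);b_=np.array(b_);n=max(1,int(np.ceil(np.linalg.norm((b_-a)[:2])/step)))
    for i in range(1,n+1):
        s=a+(b_-a)*i/n;xy,q=tool_for(*s)
        arm.movel([*xy,.008],q,speed)
        f=force(b);fx=f[:2]@DX;fy=f[:2]@DN
        print(f"{s[0]*1e3:.1f} {s[1]*1e3:.1f} F {fx:.1f} {fy:.1f} {f[2]:.1f}")
        if np.hypot(fx,fy)>flim: print("LIMIT");return s,False
    return s,True
def traypose(c):
    r=measure(c)["tray"];(cx,cy),(w,h),a=r[0]
    a=np.deg2rad(a if w>h else a-90); a=(a+np.pi/2)%np.pi-np.pi/2
    return np.array([cx,cy]),(w,h),a
E
python3 - <<'E'
from h import *
np.set_printoptions(precision=4,suppress=True)
b=np.load("b.npy")
print(drag((.145,.0163,-.0265),(.105,.005,-.010),b=b),arm.current_tool_pos(),arm.current_clock())
c=arm.capture("top");cv2.imwrite("pics/t3.png",cv2.resize(c["img"][100:290,180:380,::-1],None,fx=3,fy=3))
for n,h in(("lip",.04),("head",.031)):
    for cam in("top","side","wrist"):
        c=arm.capture(cam)
        for r in arm.landmark_of(c,n)[:1]: w=unproj(c,r["point"],h=h);print(cam,n,round(r["score"],2),w,w2dock(w))
save(c,"w3")
E
```

```text
141.4 15.3 F 2.1 1.5 0.7
137.7 14.2 F 2.6 0.0 1.6
134.1 13.2 F 1.5 1.1 1.2
130.5 12.2 F 3.5 0.6 1.0
126.8 11.2 F 2.6 0.1 0.7
123.2 10.1 F 2.8 0.9 1.4
119.5 9.1 F 2.5 1.0 1.1
115.9 8.1 F 3.1 0.1 1.6
112.3 7.1 F 2.0 0.5 1.4
108.6 6.0 F 3.2 1.4 2.0
105.0 5.0 F 2.7 0.3 1.4
(array([ 0.105,  0.005, -0.01 ]), True) [ 0.6799 -0.0082  0.0081] 14.25
top lip 0.64 [ 0.486  -0.0017  0.04  ] (np.float64(-5.7506502781978867e-05), np.float64(0.0022961191741848906))
side lip 0.67 [ 0.6713 -0.011   0.04  ] (np.float64(0.18540809334633318), np.float64(0.0009467299234618333))
wrist lip 0.57 [ 0.6672 -0.0071  0.04  ] (np.float64(0.18120233314353937), np.float64(0.004640998761808515))
top head 0.77 [0.4815 0.0033 0.031 ] (np.float64(-0.004808000618913752), np.float64(0.0071082319495373025))
side head 0.6 [ 0.4856 -0.0026  0.031 ] (np.float64(-0.00044074577912163937), np.float64(0.0013445891178498648))
```

View pics/w3.png

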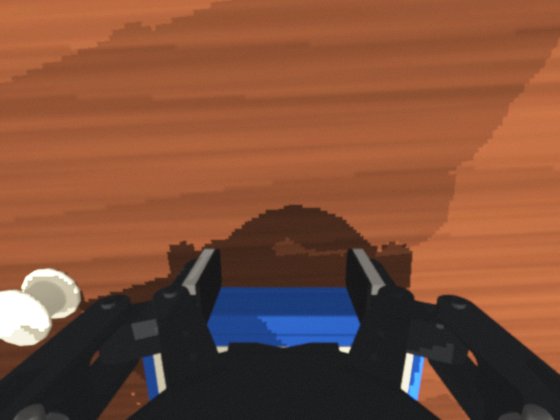

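View pics/t3.png

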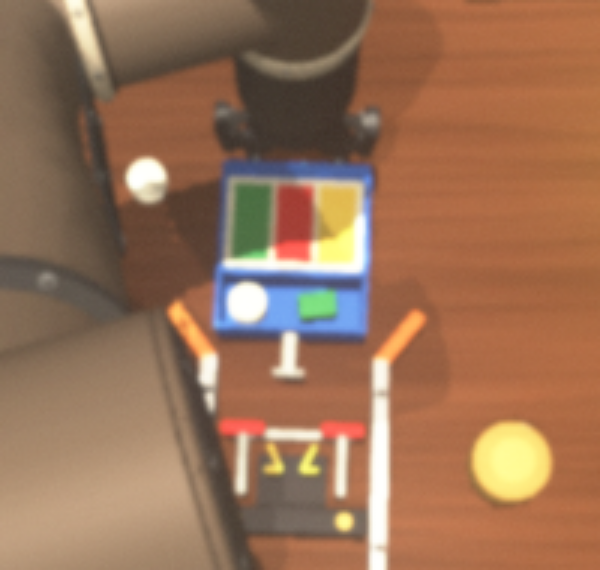

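The two views show both fingers flush on the lip. The tray front is between the guides (corners at 215,330 and 368,337) against rail inner faces at 217 and 374, so about 4 mm of shift is left, as planned. Continuing.

Run:
```python
from h import *
np.set_printoptions(precision=4,suppress=True)
b=np.load("b.npy")
s,ok=drag((.105,.005,-.010),(.083,.000,0),b=b,step=.003,flim=11)
if ok: s,ok=drag(s,(.045,0,0),b=b,step=.004,flim=11)
print(s,ok,arm.current_tool_pos(),arm.current_clock())
c=arm.capture("top");cv2.imwrite("pics/t4.png",cv2.resize(c["img"][100:290,180:380,::-1],None,fx=3,fy=3))
```

```text
102.2 4.4 F 3.2 1.4 0.5
99.5 3.8 F 3.4 1.1 1.3
96.8 3.1 F 3.5 0.5 0.7
94.0 2.5 F 2.7 1.1 1.0
91.2 1.9 F 2.5 1.2 1.3
88.5 1.3 F 3.3 1.1 0.8
85.8 0.6 F 3.0 0.5 0.7
83.0 0.0 F 2.6 1.3 1.1
79.2 0.0 F 2.4 0.2 1.4
75.4 0.0 F 1.7 -0.0 1.1
71.6 0.0 F 2.0 0.8 1.6
67.8 0.0 F 1.7 0.9 0.1
64.0 0.0 F 2.6 0.8 1.6
60.2 0.0 F 2.0 -0.0 0.7
56.4 0.0 F 1.9 -0.1 1.0
52.6 0.0 F 2.5 0.4 1.1
48.8 0.0 F 3.1 0.6 1.9
45.0 0.0 F 3.0 0.7 0.4
[0.045 0.    0.   ] True [ 0.6197 -0.0097  0.008 ] 19.4
```

View pics/t4.png

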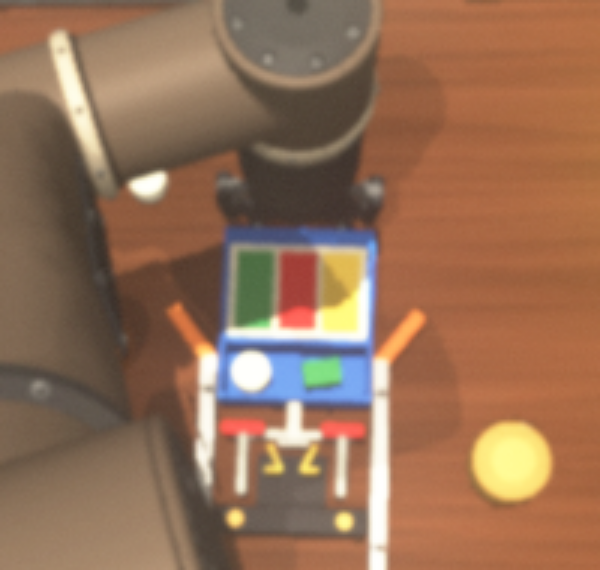

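The tray is straight between the rails, with the head (293,437) just passing the buffers and centred on the jaws. Pressing home in fine steps.

Run:
```python
from h import *
b=np.load("b.npy")
x=.045;L=[];pk=0
while x>-.008:
    x-=.002 if x>.034 else .001
    xy,q=tool_for(x,0,0);arm.movel([*xy,.008],q,.03 if x>.034 else .02)
    f=force(b);fx=f[:2]@DX;fy=f[:2]@DN;t=w2dock(arm.current_tool_pos())[0]-.089
    L.append(fx);print(f"{x*1e3:.0f} act {t*1e3:.1f} F {fx:.1f} {fy:.1f} {f[2]:.1f}")
    if np.hypot(fx,fy)>13: print("LIM");break
    pk=max(pk,fx)
    if pk>7 and fx<pk-1.8: print("drop?");break
    if arm.current_clock()>36: break
print(arm.current_clock())
c=arm.capture("top");cv2.imwrite("pics/t5.png",cv2.resize(c["img"][150:290,200:350,::-1],None,fx=4,fy=4))
```

```text
43 act 43.1 F 3.3 -0.3 0.4
41 act 41.0 F 2.7 -0.3 0.1
39 act 39.0 F 3.0 0.4 0.0
37 act 37.0 F 1.6 0.4 0.3
35 act 35.0 F 2.0 0.2 0.8
33 act 33.1 F 3.7 0.1 -0.6
32 act 32.3 F 4.4 0.9 -0.2
31 act 31.5 F 6.2 0.7 -1.1
30 act 30.5 F 6.0 0.7 0.0
29 act 29.6 F 6.4 1.0 -1.7
28 act 28.7 F 6.0 0.8 -0.5
27 act 27.8 F 6.9 0.3 -2.0
26 act 26.8 F 7.6 1.2 -1.7
25 act 26.0 F 6.4 0.8 -2.2
24 act 25.4 F 8.0 0.1 -3.7
23 act 24.7 F 9.1 0.8 -2.7
22 act 24.0 F 10.0 0.1 -3.5
21 act 22.4 F 8.2 1.2 -2.7
20 act 21.4 F 7.1 -0.1 -3.0
drop?
24.2
```

View pics/t5.png

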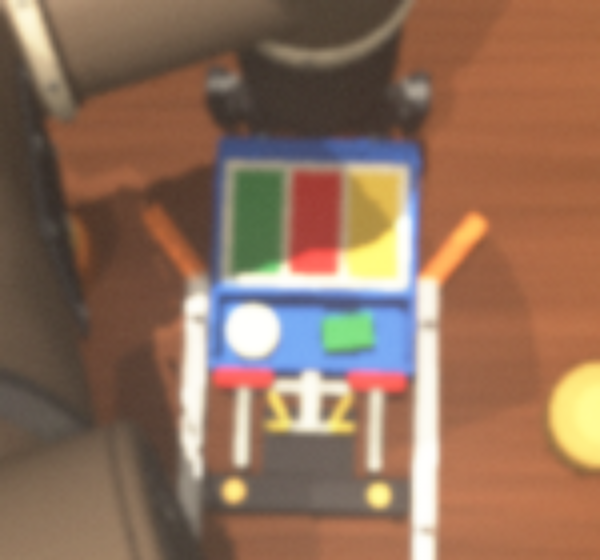

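The head (312,430) is at the jaw hooks (270,425 and 345,425). This may be only the end of the ramps rather than the snap, so I press on towards the rigid end with a 14 N limit.

Run:
```python
from h import *
b=np.load("b.npy")
x=.020
while x>.008:
    x-=.0007
    xy,q=tool_for(x,0,0);arm.movel([*xy,.008],q,.02)
    f=force(b);fx=f[:2]@DX;fy=f[:2]@DN;t=w2dock(arm.current_tool_pos())[0]-.089
    print(f"{x*1e3:.1f} act {t*1e3:.1f} F {fx:.1f} {fy:.1f} {f[2]:.1f}")
    if np.hypot(fx,fy)>13.5: print("LIM");break
print(arm.current_clock())
c=arm.capture("top");a=c["img"][235:270,250:300,::-1]
cv2.imwrite("pics/t6.png",cv2.resize(a,None,fx=12,fy=12,interpolation=2))
```

```text
19.3 act 20.8 F 7.6 1.1 -3.4
18.6 act 20.2 F 8.9 0.8 -3.5
17.9 act 19.4 F 7.5 0.7 -1.5
17.2 act 19.0 F 9.3 -0.6 -3.2
16.5 act 18.1 F 8.3 0.3 -3.1
15.8 act 17.4 F 8.5 0.2 -2.9
15.1 act 16.9 F 8.6 -0.7 -2.4
14.4 act 16.3 F 9.7 0.1 -3.3
13.7 act 15.7 F 9.2 -0.2 -2.3
13.0 act 15.6 F 11.2 -0.6 -3.0
12.3 act 15.6 F 12.1 -1.8 -3.6
11.6 act 15.5 F 12.9 -3.1 -3.1
10.9 act 15.5 F 16.2 -4.3 -4.4
LIM
27.5
```

View pics/t6.png

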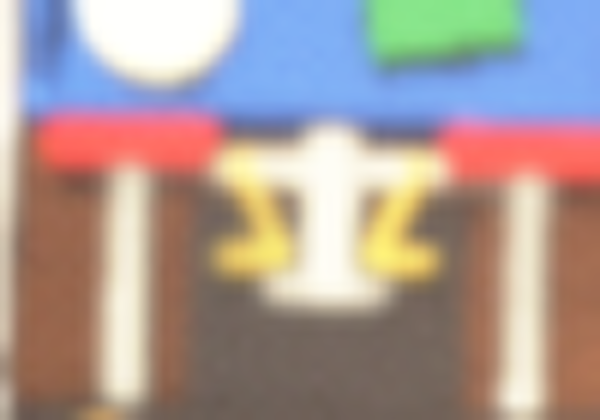

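The yellow jaws (255,265 and 395,265) are shut behind the T head (325,290), and the rigid end was felt at about 16 N. Releasing and checking.

Run:
```python
from h import *
b=np.load("b.npy")
for x,v in((.016,.02),(.022,.03),(.070,.08)):
    xy,q=tool_for(x,0,0);arm.movel([*xy,.008],q,v);print(x,force(b).round(1))
xy,q=tool_for(.07,0,0);arm.movel([*xy,.2],q,.15)
arm.move_ptp([.50,0,.36],quat(DY));arm.dwell(.3)
c=arm.capture("wrist");o,wh,a=traypose(c)
print(o,wh,"yaw rel",a-DY,"origin dock",w2dock(o-.005*DX),arm.current_clock())
a=c["img"][90:310,190:380,::-1];cv2.imwrite("pics/w7.png",cv2.resize(a,None,fx=2.7,fy=2.7,interpolation=2))
```

```text
0.016 [ 5.1 -1.  -1.8]
0.022 [-0.1 -1.4  0.8]
0.07 [-1.4  0.3  0.6]
[ 0.50644225 -0.00433683] (0.12954941391944885, 0.14871224761009216) yaw rel -0.0007145874732951765 origin dock (np.float64(0.01543790575858494), np.float64(0.0005389423757258327)) 31.7083
```

View pics/w7.png

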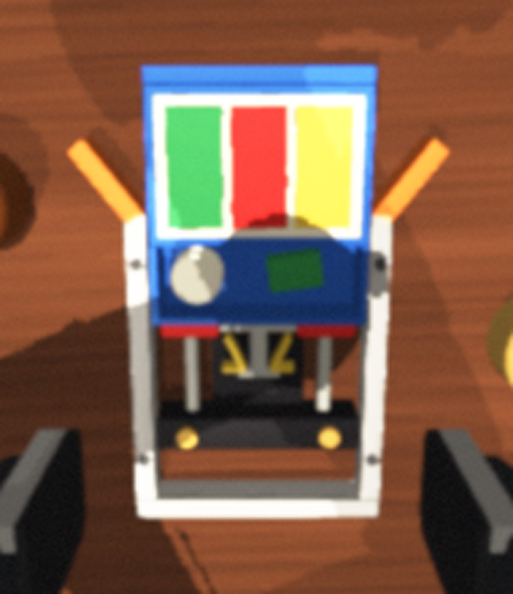

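The tray sits square in the dock (relative yaw about 0). Its head (258,375) is held behind the jaws (235,368 and 283,368), the buffers are pressed, the parts are still in the well and the arm is clear. Handing in.

```bash
python3 -c "
from cell import arm
print(arm.close_job())"
```

```text
the job is handed in; nothing more can be done
None
```

The tray is home in the dock, with both jaws shut behind its tongue, the buffers pressed and its two parts still in the well; the highest push I read was about 17 N, and I handed the job in at about 32 s.

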